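Fill the kit tray by colour

ROBOT

A 6-joint arm with a two-finger parallel gripper is mounted at the origin on a cart in front of the work surface, level with it; the furniture and walls round the work are solid. World frame = base frame: x ahead of the robot, y to its left, z up, the work surface at z = 0. Lengths are in m, angles in rad, forces in N, time in s.
With the tool pointing down it reaches from about 0.35 to 0.775 m from the base axis. Payload 5.5 kg.
Tool frame: the origin (TCP) lies at the very end of the fingers, on their centre line; the grasp point (between the pads) lies 19 mm behind it; z points along the fingers, y is the line along which they close (so a half turn about z gives the same grasp; the last joint's range is limited). The gripper opens to 85 mm and grips with 20 to 120 N. Pads are 22 mm wide; open, the fingers measure 114 mm over their backs; the gripper's body (76 mm by 85 mm) begins 54 mm behind the grasp point. The pads swing forward as they close: fully open they stand 13 mm farther back than shut.
Start: joints at [1.081, 0.313, 0.046, 1.304, 0, 1.431], TCP at [0.197, 0.54, 0.231] pointing down, gripper open.
Joint ranges: [-2.76, 2.76], [-0.86, 1.69], [-1.03, 1.26], [-2.2, 2.34], [-1.47, 1.5], [-3.14, 3.14]. Speed limits (rad/s): [2.57, 2.57, 3.14, 3.14, 3.14, 3.14].

INTERFACE

Orientations are given as [roll, pitch, yaw] about the fixed x, y, z axes, in that order (R = Rz(yaw) Ry(pitch) Rx(roll)).
In Python, from workcell import r gives the robot as it stands.
- The arm moves only by the shell command python3 -m crank 'ROWS' [OPENING]. ROWS is a JSON object whose one key "deltas" holds a list of rows, each a list of 2 entries, a list of its own where there are three numbers: the shift along the world's x, y, z in m, then the turn about the world's z in degrees. A call has 1 to 12 rows; each row shifts and turns the commanded pose from where the row before left it; what a row does not reach is not made up. A row lasts 1/10 s, in which the tool goes at most 50 mm and 8.59 degrees, less where a joint would pass 70% of its speed; a pose out of reach is approached as far as the arm can. A call is refused whole if a number of a shift passes 0.05 or a number of a turn 8.59, either way. A call with a gripper value outside its range is refused whole. OPENING is the finger opening in m, from 0 to 0.0854, set as the call begins (- or left out, the last holds). The fingers move at their own pace and stop on an object; the grip force is fixed at half the most. Time passes only in rows, so rows that do not move let the fingers close. It gives the time, the measured TCP pose, the force, the opening and the grip force at its end, in the units of the state.
- r.get_state(): the state, without advancing time (a new reading comes with each control period).
- r.camera(name): name is "scene" or "top" or "wrist"; returns the picture (384x512x3 uint8, red, green, blue); there is no depth.
- r.camera_params(name): a dict with "intrinsics" (3x3 intrinsics, pixels), "D" ([k1, k2, p1, p2, k3] as OpenCV has them; the pictures are not rectified), "rvec" (rotation vector, rad) and "tvec" (3), from world to camera coordinates, as OpenCV has them. Camera axes: x right, y down, z forward; pixel columns grow to the right and rows downward; lengths in m; the calibration is good to about 2 mm. A picture is of the moment at which its call begins: read the wrist's pose just before it. camera_params takes no time and is no camera call; for the wrist camera it gives the pose at the moment of the call.
- r.hand_in(): hands the job in; it is judged then, once.
Trained networks look in the newest picture that a camera, given by its name, has taken for a name from the list of things; names that differ only in an ending like _2 or _b are one class to them, and where a whole thing is asked for, a point or a joint stands for the part that bears it (a point fixed in the world has none). Each returns a list of dicts, best first, with "score" (0 to 1); they miss things now and then, are a little off and sometimes report something else, mostly with a low value. They report only what shows in the picture. A call takes as long as a camera call. They do not tell look-alikes from the thing itself.
- r.boxes_of(thing, camera): "box" ([left, top, width, height] in pixels, round what is visible of it).
- r.cut_out(thing, camera): "region" (384x512 bool, what is visible of it) and "box" ([left, top, width, height] in pixels, round what is visible of it).
- r.mark_of(thing, camera): "uv" ([column, row] in pixels: a listed point, or the origin of a listed thing).
The state is a dict: "time_s": time; "qpos": joint angles; "qvel": joint speeds; "joint_torque": joint torques, N m; "position": TCP position; "tool_rot": TCP orientation; "force": force on the tool from outside, world axes, zero at the start; "ft_torque": the same for the moment, N m; "finger_gap": finger opening in m; "finger_force": force on a finger pad.
Only numpy, scipy, OpenCV 4.12 (cv2) and the standard library are available. Lean on these libraries where they do the work, as an engineer would, in place of code of your own. Each camera call takes 0.05 s, during which the arm holds its last target. There are 200 camera calls.

TASK

Pack the kit tray for the next control panel: stand the orange-topped relay in the middle of the orange bay and the blue-topped relay in the middle of the blue bay, and lay the yellow terminal flat in the middle of the yellow bay and the green plug on its base in the middle of the green bay. The white-topped relay and the blue terminal do not belong to the kit: leave them where they are.

Things in the scene. Friction and masses are not known exactly. Their poses are not given: they have to be found in the camera images.
- bay_orange: Bay of the flat grey 2 x 2 kit tray (196 mm square, fixed, turned a little; colours change places), marked by a mat (orange, 86 x 86 x 2 mm) on its floor. Bay 92 mm square inside; walls 4 mm thick, top 14 mm above the bench. Origin: centre of the mat's underside, 4 mm above the bench (parts rest at 6 mm, on the mat). x, y along the tray's walls, z up.
- bay_blue: Bay of the flat grey 2 x 2 kit tray (196 mm square, fixed, turned a little; colours change places), marked by a mat (blue, 86 x 86 x 2 mm) on its floor. Bay 92 mm square inside; walls 4 mm thick, top 14 mm above the bench. Origin: centre of the mat's underside, 4 mm above the bench (parts rest at 6 mm, on the mat). x, y along the tray's walls, z up.
- bay_yellow: Bay of the flat grey 2 x 2 kit tray (196 mm square, fixed, turned a little; colours change places), marked by a mat (yellow, 86 x 86 x 2 mm) on its floor. Bay 92 mm square inside; walls 4 mm thick, top 14 mm above the bench. Origin: centre of the mat's underside, 4 mm above the bench (parts rest at 6 mm, on the mat). x, y along the tray's walls, z up.
- bay_green: Bay of the flat grey 2 x 2 kit tray (196 mm square, fixed, turned a little; colours change places), marked by a mat (green, 86 x 86 x 2 mm) on its floor. Bay 92 mm square inside; walls 4 mm thick, top 14 mm above the bench. Origin: centre of the mat's underside, 4 mm above the bench (parts rest at 6 mm, on the mat). x, y along the tray's walls, z up.
- relay_orange: Plug-in relay standing on its base, pale grey body with an orange top, 21 x 27 x 32 mm (x, y, z), 35 g. Origin: centre of its underside; z up. Grip across the 21 mm, along its x. Goes into the orange bay.
- relay_blue: Plug-in relay standing on its base, pale grey body with a blue top, 21 x 27 x 32 mm (x, y, z), 35 g. Origin: centre of its underside; z up. Grip across the 21 mm, along its x. Goes into the blue bay.
- terminal_yellow: Flat feed-through terminal lying on its side, all yellow, 42 x 46 x 10 mm (x, y, z), 12 g. From above a wedge: the faces square to x are parallel, 42 mm apart (39 mm long at -x, 13 mm at +x); the other sides slant. Origin: centre of its underside; z up. Grip across the 42 mm, along its x. Goes into the yellow bay.
- plug_green: Green pluggable screw connector with white screws in its top, lying on its flat base, 15 x 40 x 16 mm (x, y, z), 12 g. Origin: centre of its underside; z up. Grip across the 15 mm, along its x, in its lower 11 mm (above that it is narrower on the +x side). Goes into the green bay.
- relay_white: Plug-in relay standing on its base, pale grey body with a white top, 21 x 27 x 32 mm (x, y, z), 35 g. Origin: centre of its underside; z up. Grip across the 21 mm, along its x. A look-alike: stays where it is.
- terminal_blue: Flat feed-through terminal lying on its side, all blue, 42 x 46 x 10 mm (x, y, z), 12 g. From above a wedge: the faces square to x are parallel, 42 mm apart (39 mm long at -x, 13 mm at +x); the other sides slant. Origin: centre of its underside; z up. Grip across the 42 mm, along its x. A look-alike: stays where it is.
Things that resemble listed ones, but are neither listed nor needed, are in the scene too. What is shaped like the relay_blue but purple or red is not meant.

How it is judged:
By the outcome, as a careful person would: the job done as asked, in the order asked, and still so for the second after the job is handed in, with the robot touching nothing.
It also fails if it takes over 96 s, if anything falls off the work surface, if the arm or the gripper's body presses on something with over 40 N, if the wrist force passes 120 N, or if a joint passes its speed limit or range.

## Working session

There is one attempt and no reset: what is moved stays moved. The work goes in short steps, Python scripts to look and compute and a shell command to move; the robot and the scene stay as the last step left them, time stands still between calls to the robot, and variables do not carry over. Pictures are saved under pics/ and viewed, at most 17 in all, crops included, and the job is handed in when it is done.

```bash
mkdir -p pics; ls
python3 - <<'E'
from workcell import r
import cv2
for n in ("scene","top"):
    cv2.imwrite(f"pics/{n}0.png",cv2.resize(r.camera(n)[:,:,::-1],(800,600),interpolation=cv2.INTER_CUBIC))
    p=r.camera_params(n);print(n,p)
print(r.get_state())
for t in ["bay_orange","bay_blue","bay_yellow","bay_green","relay_orange","terminal_yellow","plug_green","relay_white"]:
    for d in r.mark_of(t,"top")[:6]: print(t,d)
E
```

```text
pics
scene {'intrinsics': array([[411.28530049,   0.        , 258.15327524],
       [  0.        , 411.28530049, 189.74952612],
       [  0.        ,   0.        ,   1.        ]]), 'D': array([-0.00190252,  0.        ,  0.        ,  0.        ,  0.        ]), 'rvec': array([ 2.10426457, -1.34578941,  0.479622  ]), 'tvec': array([-0.38430232,  0.3139519 ,  0.65888995])}
top {'intrinsics': array([[447.52756968,   0.        , 251.70465745],
       [  0.        , 447.52756968, 187.54403125],
       [  0.        ,   0.        ,   1.        ]]), 'D': array([-0.01090696,  0.        ,  0.        ,  0.        ,  0.        ]), 'rvec': array([ 2.12519942, -2.15744772,  0.15645413]), 'tvec': array([-0.15452652,  0.4971958 ,  1.12307036])}
{'time_s': 0.1, 'qpos': array([ 1.08139477e+00,  3.13918687e-01,  4.50947505e-02,  1.30356534e+00,
       -4.83178475e-06,  1.43122103e+00]), 'qvel': array([ 0.00060748, -0.00282309,  0.00393157, -0.00083214, -0.00018948,
        0.00041274]), 'joint_torque': array([ 3.73058865e-03, -4.81725061e+01,  2.99245048e+01,  1.27343897e-02,
       -1.70753051e-04, -5.83610344e-06]), 'position': array([0.19686104, 0.5397833 , 0.23050266]), 'tool_rot': array([-3.14001452e+00, -2.16830630e-04,  2.79176623e+00]), 'force': array([-0.506871  ,  0.67346072,  0.04733726]), 'ft_torque': array([ 0.00663905,  0.00539815, -0.00523337]), 'finger_force': 0.0, 'finger_gap': 0.08563009972716272}
bay_orange {'uv': [204.4, 203.5], 'score': 0.63}
bay_blue {'uv': [163.2, 166.8], 'score': 0.9}
bay_green {'uv': [204.4, 172.1], 'score': 0.65}
relay_orange {'uv': [267.1, 171.7], 'score': 0.61}
terminal_yellow {'uv': [349.6, 197.0], 'score': 0.47}
plug_green {'uv': [265.2, 215.2], 'score': 0.44}
```

View pics/top0.png

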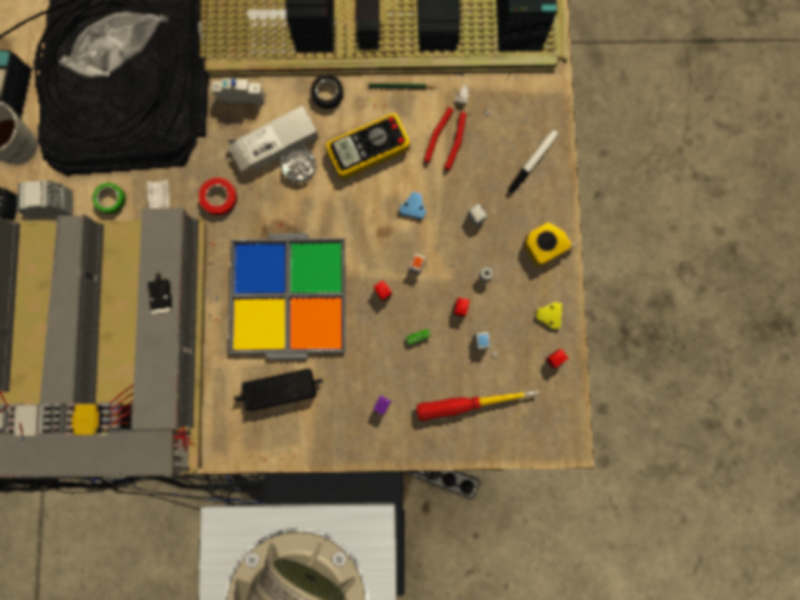

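View pics/scene0.png

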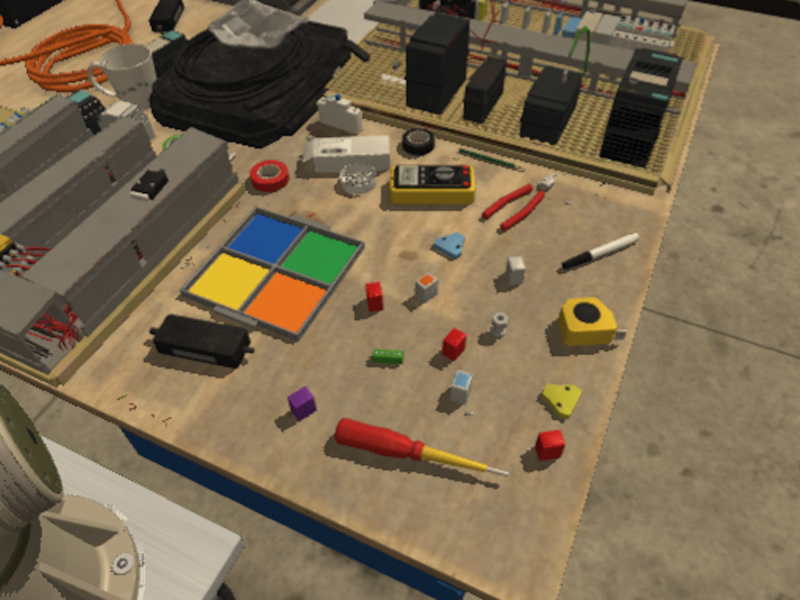

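The top view, in 800x600 pixels, shows these things:
- **Tray mats:** blue (260,268), green (316,268), yellow (259,324), orange (316,324).
- **Kit parts:** orange relay (418,263), blue relay (483,341), yellow terminal (550,316), green plug (417,338).
- **Leave alone:** white relay (477,214), blue terminal (412,207).
- **Decoys:** red blocks (382,290), (461,307), (557,358); purple (382,405); grey knob (486,273).

```bash
cat > h.py <<'E'
import numpy as np,cv2
from scipy.optimize import minimize
from workcell import r
def box(a,b,h): return np.array([[x,y,z] for z in(0,h) for x in(-a/2,a/2) for y in(-b/2,b/2)])/1000
W=[(-21,-19.5),(-15,-23),(21,-6.5),(21,6.5),(-15,23),(-21,19.5)]
SH={'relay':box(21,27,32),'plug':box(15,40,16),'terminal':np.array([[x,y,z] for z in(0,10) for x,y in W])/1000,'bay':box(86,86,0)+[0,0,.002]}
def ray(uv,p,z):
    R=cv2.Rodrigues(p['rvec'])[0];C=-R.T@p['tvec']
    n=cv2.undistortPoints(np.array([[uv]],float),p['intrinsics'],p['D'])[0,0]
    d=R.T@np.array([n[0],n[1],1.]);return C+d*(z-C[2])/d[2]
def pose(mask,thing,p,z0=0.,s=4):
    m=cv2.resize(mask.astype(np.uint8)*255,None,fx=s,fy=s,interpolation=cv2.INTER_LINEAR)>127
    V=SH[thing.split('_')[0]];ys,xs=np.nonzero(mask)
    c=ray((xs.mean(),ys.mean()),p,z0+V[:,2].mean())
    def hull(q):
        a=q[2];P=V@np.array([[np.cos(a),np.sin(a),0],[-np.sin(a),np.cos(a),0],[0,0,1]])+[q[0],q[1],z0]
        u=cv2.projectPoints(P,p['rvec'],p['tvec'],p['intrinsics'],p['D'])[0].reshape(-1,2)
        return cv2.convexHull(np.round(((u+.5)*s-.5)*16).astype(np.int32))
    def cost(w):
        im=np.zeros(m.shape,np.uint8);cv2.fillConvexPoly(im,hull((w[0]/1000,w[1]/1000,w[2]/20)),1,shift=4);im=im>0
        return 1-(im&m).sum()/max(1,(im|m).sum())
    best=None
    for a in np.arange(0,2*np.pi if thing[0]=='t' else np.pi,np.pi/6):
        o=minimize(cost,[c[0]*1000,c[1]*1000,a*20],method='Nelder-Mead',options=dict(initial_simplex=np.array([c[0]*1000,c[1]*1000,a*20])+np.array([[0,0,0],[5,0,0],[0,5,0],[0,0,5]]),xatol=.03,fatol=1e-5))
        if best is None or o.fun<best.fun: best=o
    return best.x[0],best.x[1],np.degrees(best.x[2]/20),1-best.fun
def look(cam,things):
    img=r.camera(cam);p=r.camera_params(cam)
    for t in things:
        for d in r.cut_out(t,cam):
            if d['score']<.15: continue
            z0=.004 if t[:3]=='bay' else 0.
            m=d['region'].astype(bool);col=img[m].mean(0).astype(int)
            print(t,round(d['score'],2),'box',np.round(d['box']).astype(int),'rgb',col,'x,y mm,yaw,IoU',np.round(pose(m,t,p,z0),2))
    return img,p
E
python3 - <<'E'
from h import *
look('top',["bay_orange","bay_blue","bay_yellow","bay_green","relay_orange","relay_blue","terminal_yellow","plug_green"])
p=r.camera_params('top')
for n,u,z in [('O',(418,263),.03),('B',(483,341),.03),('Y',(550,316),.01),('G',(417,338),.01),('W',(477,214),.03)]: print(n,ray(np.array(u)*.64,p,z))
w=r.camera_params('wrist');print(w['intrinsics'],ray((0,0),w,0),ray((512,384),w,0)); R=cv2.Rodrigues(w['rvec'])[0];print(-R.T@w['tvec'],R)
E
```

```text
bay_orange 0.96 box [186 190  34  33] rgb [229 103   3] x,y mm,yaw,IoU [450.72 -28.27  89.82   0.95]
bay_blue 0.83 box [149 153  32  37] rgb [ 21  69 145] x,y mm,yaw,IoU [546.82  68.49  -0.77   0.95]
bay_blue 0.24 box [255 123  18  17] rgb [ 96 133 151] x,y mm,yaw,IoU [ 6.6992e+02 -2.1104e+02  1.9670e+01  1.9000e-01]
bay_yellow 0.77 box [144 193  38  31] rgb [219 182   6] x,y mm,yaw,IoU [450.8   67.67  -0.97   0.94]
bay_green 0.79 box [185 154  34  32] rgb [ 29 144  52] x,y mm,yaw,IoU [547.32 -28.55   0.82   0.96]
relay_orange 0.55 box [264 162   9   9] rgb [170 107  68] x,y mm,yaw,IoU [ 550.41 -202.47   74.75    0.76]
relay_blue 0.67 box [240 257   9   8] rgb [101  43 111] x,y mm,yaw,IoU [ 313.14 -139.34   48.99    0.68]
terminal_yellow 0.72 box [189 190  31  32] rgb [229 103   3] x,y mm,yaw,IoU [ 4.5082e+02 -2.3250e+01  2.7027e+02  2.0000e-01]
terminal_yellow 0.53 box [342 192  16  18] rgb [177 166  23] x,y mm,yaw,IoU [ 458.92 -422.     86.92    0.92]
plug_green 0.52 box [260 208  15  10] rgb [ 78 120  43] x,y mm,yaw,IoU [ 427.23 -201.73   19.23    0.88]
plug_green 0.52 box [188 189  32  35] rgb [229 103   3] x,y mm,yaw,IoU [ 4.5302e+02 -1.5890e+01  5.4920e+01  1.1000e-01]
O [ 0.54624667 -0.20422453  0.03      ]
B [ 0.41349138 -0.30890935  0.03      ]
Y [ 0.4555923  -0.42590587  0.01      ]
G [ 0.42182572 -0.20065369  0.01      ]
W [ 0.62934168 -0.30604231  0.03      ]
[[300.79649237   0.         254.88303352]
 [  0.         300.79649237 193.86282723]
 [  0.           0.           1.        ]] [-0.08586324  0.33451191  0.        ] [0.68053568 0.81560652 0.        ]
[0.13493514 0.56360067 0.37409951] [[ 3.43728343e-01  9.39068809e-01  7.73572793e-04]
 [ 9.06564361e-01 -3.32045339e-01  2.60551247e-01]
 [ 2.44932410e-01 -8.88575547e-02 -9.65459709e-01]]
```

```bash
python3 -m crank '{"deltas":[[[0.02,-0.045,0],0],[[0.02,-0.045,0],0],[[0.02,-0.045,0],0],[[0.02,-0.045,0],0],[[0.02,-0.045,0],0],[[0.02,-0.045,0],0],[[0.02,-0.045,0],0],[[0.02,-0.045,0],0],[[0.02,-0.045,0],0],[[0.02,-0.045,0],0],[[0.02,-0.045,0],0],[[0.02,-0.045,0],0]]}'
python3 -m crank '{"deltas":[[[0,-0.048,0],8],[[0,-0.048,0],8],[[0,-0.048,0],4],[[0,-0.048,0],0],[[0,-0.048,0],0],[[0,0,0],0],[[0,0,0],0],[[0,0,0],0]]}'
python3 - <<'E'
from h import *
img,p=look('wrist',["relay_orange","terminal_yellow","plug_green"])
cv2.imwrite('pics/w1.png',cv2.resize(img[:,:,::-1],(800,600),interpolation=cv2.INTER_CUBIC))
E
```

```text
time_s: 2.15
position: [0.4376, -0.0019, 0.2317]
tool_rot: [3.141, 0.001, 2.791]
force: [1.5, 0.6, -0.0]
finger_gap: 0.0854
finger_force: 0.0
time_s: 2.95
position: [0.4373, -0.2286, 0.2313]
tool_rot: [3.141, -0.0, 3.112]
force: [0.4, 0.5, 0.3]
finger_gap: 0.0854
finger_force: 0.0
terminal_yellow 0.62 box [ 81 171  40  37] rgb [177 160  57] x,y mm,yaw,IoU [ 459.26 -424.03   84.65    0.93]
plug_green 0.77 box [258 146  31  26] rgb [ 80 120  54] x,y mm,yaw,IoU [ 425.32 -202.46  200.11    0.93]
plug_green 0.71 box [ 84 170  32  37] rgb [178 160  57] x,y mm,yaw,IoU [ 457.54 -433.35   80.1     0.63]
```

View pics/w1.png

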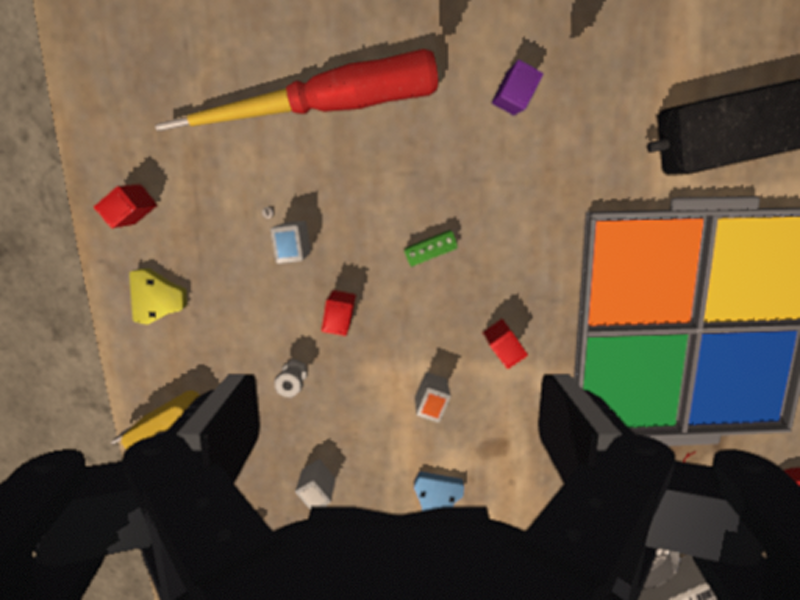

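The wrist view, in 800x600 pixels, shows these things:
- **Orange relay:** (434,405). It has an orange patch on a grey body, so it is the one meant.
- **Blue relay:** (287,244). It has a light-blue patch on a grey body. The plain red blocks (125,205), (339,313), (506,344) and the purple block (518,87) are decoys.
- **Yellow terminal:** (155,297), a wedge. The tape measure is under the finger.
- **Green plug:** (431,247).
- **Leave alone:** white relay (316,490), blue terminal (440,490).

```bash
cat >> h.py <<'E'
def patch(img,p,win,hue,z=.032,smin=90,vmin=70,fp=''):
    # coloured patch in win (u0,v0,u1,v1, raw pixels), hue range -> rectangle corners on plane z
    hsv=cv2.cvtColor(img,cv2.COLOR_RGB2HSV);m=((hsv[...,0]>=hue[0])&(hsv[...,0]<=hue[1])&(hsv[...,1]>=smin)&(hsv[...,2]>=vmin)).astype(np.uint8)
    k=np.zeros_like(m);k[win[1]:win[3],win[0]:win[2]]=m[win[1]:win[3],win[0]:win[2]]
    n,l,st,_=cv2.connectedComponentsWithStats(k);i=1+np.argmax(st[1:,4]);ys,xs=np.nonzero(l==i)
    P=np.array([ray(q,p,z)[:2] for q in zip(xs,ys)]).astype(np.float32)*1000
    rc=cv2.minAreaRect(P);print(fp,'n',len(xs),'centroid mm',P.mean(0).round(1),'rect',np.round(rc[0],1),np.round(rc[1],1),'ang of 1st side',round(rc[2],1))
E
python3 - <<'E'
from h import *
img=r.camera('wrist');p=r.camera_params('wrist')
patch(img,p,(262,242,295,275),(3,22),fp='orange')
patch(img,p,(172,140,195,172),(90,120),fp='blue',smin=60)
a=img[238:278,255:300,::-1];b=img[135:175,162:207,::-1]
c=img[165:215,75:125,::-1]; d=img[140:175,250:300,::-1]
f=lambda x:cv2.resize(x,(390,290),interpolation=cv2.INTER_CUBIC)
cv2.imwrite('pics/c1.png',np.vstack([np.hstack([f(a),f(b)]),np.hstack([f(c),f(d)])]))
E
```

```text
orange n 240 centroid mm [ 554.4 -215. ] rect [ 548.5 -208.4] [26.7 44.5] ang of 1st side 88.7
blue n 175 centroid mm [ 416.2 -309.4] rect [ 416.2 -309.4] [17.1 13.2] ang of 1st side 4.1
```

View pics/c1.png

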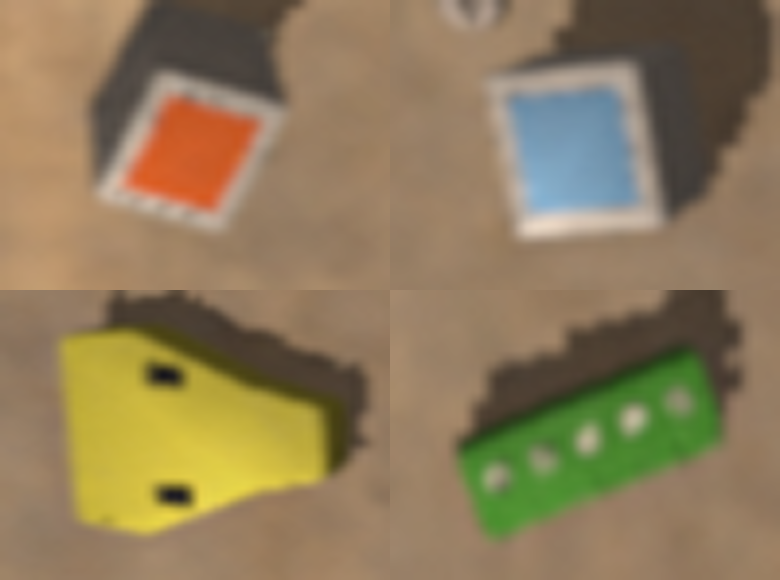

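The crops confirm all four: orange-top and blue-top relays on pale grey bodies, the yellow wedge with its narrow end toward +y, and the green plug with white screws.

Run:
```python
from h import *
img=r.camera('wrist');p=r.camera_params('wrist')
patch(img,p,(262,242,295,275),(3,22),fp='orange',smin=185,vmin=120)
patch(img,p,(172,140,195,172),(90,120),fp='blue',smin=60)
patch(img,p,(375,140,455,212),(3,17),fp='orange mat',z=.006,smin=185,vmin=100)
patch(img,p,(368,205,445,275),(45,75),fp='green mat',z=.006,smin=100,vmin=60)
print(r.get_state()['position'],r.get_state()['time_s'])
```

```text
orange n 117 centroid mm [ 549.2 -203.3] rect [ 549.3 -203.4] [12.1 16.5] ang of 1st side 65.1
blue n 174 centroid mm [ 416.2 -309.4] rect [ 416.2 -309.4] [17.2 13.2] ang of 1st side 4.1
orange mat n 4378 centroid mm [450.3 -30. ] rect [451.5 -29.7] [85.6 85. ] ang of 1st side 0.1
green mat n 3192 centroid mm [542.2 -26.3] rect [547.7 -29.5] [86.  85.9] ang of 1st side 90.0
[ 0.43779023 -0.22861576  0.23155713] 3.25
```

```bash
python3 -m crank '{"deltas":[[[0.0371,0.0084,-0.03],-7.7],[[0.0371,0.0084,-0.03],-7.7],[[0.0372,0.0085,-0.03],-7.8],[[0,0,-0.04],0],[[0,0,-0.04],0],[[0,0,0],0],[[0,0,0],0],[[0,0,0],0]]}' 0.05
python3 - <<'E'
from h import *
s=r.get_state();print(s['position'],np.degrees(s['tool_rot']))
img=r.camera('wrist');p=r.camera_params('wrist')
print(cv2.projectPoints(np.array([[.5492,-.2033,.032]]),p['rvec'],p['tvec'],p['intrinsics'],p['D'])[0].ravel())
cv2.imwrite('pics/w2.png',img[:,:,::-1])
E
```

```text
time_s: 4.05
position: [0.5505, -0.2051, 0.0639]
tool_rot: [-3.141, 0.004, 2.707]
force: [0.4, -0.4, 0.7]
finger_gap: 0.0497
finger_force: 0.0
[ 0.55048872 -0.20505504  0.06390316] [-179.99197343    0.21825882  155.07455193]
[255.68420037 220.28255802]
```

View pics/w2.png

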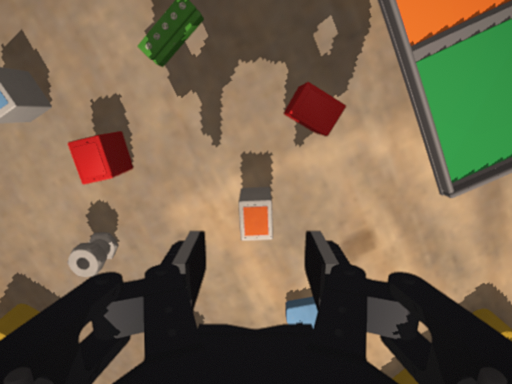

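Orange relay's patch is at (256,221), between the finger tips and square to them. That is within 1 px of the prediction, so I descend and grip.

```bash
python3 -m crank '{"deltas":[[[-0.0013,0.0017,-0.018],0],[[0,0,-0.018],0],[[0,0,-0.018],0],[[0,0,0],0],[[0,0,0],0]]}' 0.05
python3 -m crank '{"deltas":[[[0,0,0],0],[[0,0,0],0],[[0,0,0],0],[[0,0,0],0],[[0,0,0],0],[[0,0,0],0]]}' 0.0
```

```text
time_s: 4.6
position: [0.5485, -0.2032, 0.0091]
tool_rot: [3.142, 0.002, 2.706]
force: [0.6, 0.7, -0.2]
finger_gap: 0.0498
finger_force: 0.0
time_s: 5.2
position: [0.549, -0.2033, 0.0091]
tool_rot: [-3.141, 0.003, 2.706]
force: [0.2, 0.2, 6.4]
finger_gap: 0.0198
finger_force: 59.5
```

```bash
python3 -m crank '{"deltas":[[[0,0,0.036],0],[[0,0,0.036],0],[[-0.0245,0.0435,0],6.2],[[-0.0245,0.0435,0],6.2],[[-0.0245,0.0435,0],6.2],[[-0.0245,0.0435,0],6.3],[[0,0,0],0],[[0,0,0],0],[[0,0,0],0]]}'
python3 - <<'E'
from h import *
img,p=look('wrist',["bay_orange","bay_blue","bay_yellow","bay_green"])
cv2.imwrite('pics/w3.png',img[:,:,::-1])
E
```

```text
time_s: 6.1
position: [0.451, -0.0293, 0.0799]
tool_rot: [-3.141, 0.002, 3.14]
force: [-0.1, 0.5, -0.3]
finger_gap: 0.0198
finger_force: 58.8
bay_orange 0.95 box [194 145 118 111] rgb [242 138  55] x,y mm,yaw,IoU [ 4.5001e+02 -3.0010e+01 -2.5000e-01  7.6000e-01]
bay_blue 0.56 box [325 265  97  69] rgb [ 43  90 167] x,y mm,yaw,IoU [5.4813e+02 6.8230e+01 1.1000e-01 1.4000e-01]
bay_yellow 0.75 box [322 146 118 110] rgb [245 213  62] x,y mm,yaw,IoU [451.44  65.96  90.13   0.99]
bay_green 0.86 box [225 292  59  34] rgb [ 81 184  97] x,y mm,yaw,IoU [ 5.7298e+02 -3.4810e+01 -5.8410e+01  2.0000e-01]
```

View pics/w3.png

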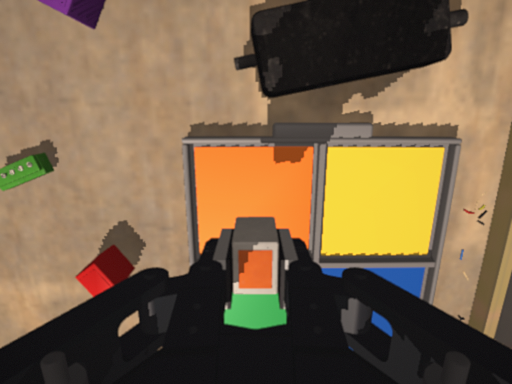

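The relay is held upright at (254,265) over the orange bay. The yellow mat at (383,200) fits with IoU 0.99 and puts the orange centre at (0.451,-0.030). Lowering now.

```bash
python3 -m crank '{"deltas":[[[0,-0.0003,-0.03],0],[[0,0,-0.02],0],[[0,0,-0.009],0],[[0,0,-0.0045],0],[[0,0,0],0],[[0,0,0],0],[[0,0,0],0]]}'
```

```text
time_s: 7.05
position: [0.4504, -0.0291, 0.0164]
tool_rot: [-3.141, 0.001, 3.141]
force: [0.6, -0.4, -0.5]
finger_gap: 0.02
finger_force: 58.9
```

```bash
python3 -m crank '{"deltas":[[[0,0,-0.001],0],[[0,0,0],0],[[0,0,0],0]]}'
python3 -m crank '{"deltas":[[[0,0,0],0],[[0,0,0],0],[[0,0,0],0],[[0,0,0],0],[[0,0,0.02],0],[[0,0,0.04],0],[[0,0,0.04],0]]}' 0.042
python3 -m crank '{"deltas":[[[-0.006,-0.047,0],-8],[[-0.006,-0.047,0],0],[[-0.006,-0.047,0],0],[[-0.006,-0.047,0],0],[[-0.006,-0.047,0],0],[[-0.004,-0.045,0],0],[[0,0,0],4],[[0,0,0],0],[[0,0,0],0]]}'
python3 - <<'E'
from h import *
img=r.camera('wrist');p=r.camera_params('wrist')
u=cv2.projectPoints(np.array([[.4162,-.3094,.032]]),p['rvec'],p['tvec'],p['intrinsics'],p['D'])[0].ravel();print(u)
u=u.astype(int)
patch(img,p,(u[0]-30,u[1]-30,u[0]+30,u[1]+30),(90,120),fp='blue',smin=60)
cv2.imwrite('pics/w4.png',img[:,:,::-1])
E
```

```text
time_s: 7.35
position: [0.4501, -0.029, 0.0151]
tool_rot: [-3.141, 0.001, 3.141]
force: [0.3, 0.1, 0.6]
finger_gap: 0.0198
finger_force: 59.0
time_s: 8.05
position: [0.4486, -0.0287, 0.1153]
tool_rot: [3.141, -0.002, 3.141]
force: [1.6, 0.2, -0.1]
finger_gap: 0.0421
finger_force: 0.0
time_s: 8.95
position: [0.4153, -0.3083, 0.1145]
tool_rot: [3.141, -0.001, 3.07]
force: [1.3, -0.0, 0.0]
finger_gap: 0.042
finger_force: 0.0
[251.86686858 201.56040167]
blue n 386 centroid mm [ 416.4 -308.7] rect [ 416.5 -308.7] [17.8 13.7] ang of 1st side 4.4
```

View pics/w4.png

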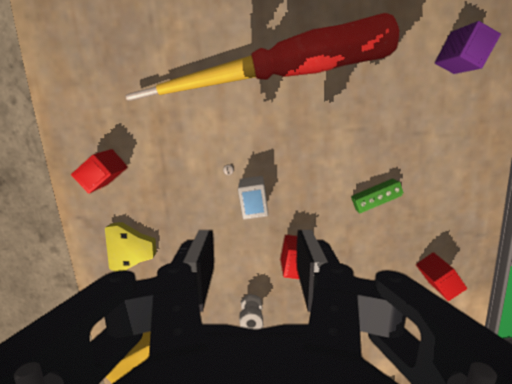

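The blue-topped relay is at (253,202), with the red decoy well clear at (292,256). I turn +8.5° and descend.

```bash
python3 -m crank '{"deltas":[[[0.001,-0.0005,-0.02],8.5],[[0,0,-0.03],0],[[0,0,-0.03],0],[[0,0,-0.0255],0],[[0,0,0],0],[[0,0,0],0],[[0,0,0],0]]}' 0.042
python3 -m crank '{"deltas":[[[0,0,0],0],[[0,0,0],0],[[0,0,0],0],[[0,0,0],0],[[0,0,0],0],[[0,0,0],0]]}' 0.0
```

```text
time_s: 9.7
position: [0.4178, -0.3098, 0.0109]
tool_rot: [-3.14, 0.002, -3.063]
force: [1.1, -0.4, 0.8]
finger_gap: 0.0422
finger_force: 0.0
time_s: 10.3
position: [0.4178, -0.3104, 0.011]
tool_rot: [-3.139, 0.002, -3.064]
force: [0.4, 0.9, 6.7]
finger_gap: 0.0198
finger_force: 59.4
```

```bash
python3 -m crank '{"deltas":[[[0,0,0.038],0],[[0,0,0.038],0],[[0.0163,0.0471,0],-4.4],[[0.0163,0.0471,0],0],[[0.0163,0.0471,0],0],[[0.0163,0.0471,0],0],[[0.0163,0.0471,0],0],[[0.0163,0.0471,0],0],[[0.0163,0.0471,0],0],[[0.0163,0.0471,0],0],[[0,0,0],0],[[0,0,0],0]]}'
python3 - <<'E'
from h import *
img,p=look('wrist',["bay_blue","bay_yellow","bay_orange"])
cv2.imwrite('pics/w5.png',img[:,:,::-1])
E
```

```text
time_s: 11.5
position: [0.5471, 0.0686, 0.0855]
tool_rot: [-3.141, 0.0, -3.137]
force: [-0.4, -0.3, -0.6]
finger_gap: 0.0197
finger_force: 58.9
bay_blue 0.79 box [194 143 116 107] rgb [ 56 106 186] x,y mm,yaw,IoU [545.55  65.09  -0.83   0.76]
bay_orange 0.61 box [ 44   1 135 131] rgb [234 124  47] x,y mm,yaw,IoU [ 4.5048e+02 -3.0090e+01 -1.1000e-01  8.3000e-01]
```

View pics/w5.png

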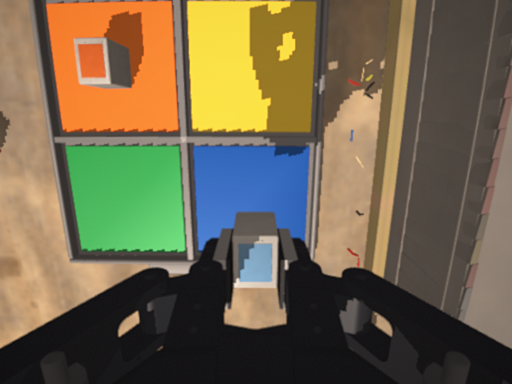

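The blue relay is held over the blue bay and the orange relay stands in its bay. I'll check the numbers with colour patches.

Run:
```python
from h import *
img=r.camera('wrist');p=r.camera_params('wrist')
patch(img,p,(55,140,192,265),(45,85),fp='green mat',z=.006,smin=90,vmin=50)
patch(img,p,(185,140,320,265),(100,125),fp='blue mat',z=.006,smin=90,vmin=50)
patch(img,p,(72,35,112,85),(3,14),fp='orange relay',z=.038,smin=100,vmin=100)
hsv=cv2.cvtColor(img,cv2.COLOR_RGB2HSV);print(hsv[60,92],hsv[110,100],hsv[44,76])
print(r.get_state()['position'])
```

```text
green mat n 11621 centroid mm [545.  -29.2] rect [547.2 -29.5] [86.4 85.8] ang of 1st side 89.8
blue mat n 9114 centroid mm [535.6  66. ] rect [546.3  66.2] [85.9 84.3] ang of 1st side 89.9
orange relay n 837 centroid mm [450.3 -28.2] rect [450.5 -28.2] [19.  15.1] ang of 1st side 0.2
[ 10 202 229] [ 13 204 250] [ 11 195 247]
[0.54679712 0.06591292 0.08541267]
```

```bash
python3 -m crank '{"deltas":[[[0.0015,0.0006,-0.03],0],[[0,0,-0.02],0],[[0,0,-0.012],0],[[0,0,-0.0062],0],[[0,0,0],0],[[0,0,0],0],[[0,0,0],0]]}'
```

```text
time_s: 12.45
position: [0.5491, 0.0677, 0.0177]
tool_rot: [3.141, 0.001, -3.141]
force: [0.4, -0.2, 0.1]
finger_gap: 0.0196
finger_force: 59.1
```

```bash
python3 -m crank '{"deltas":[[[0,-0.0008,-0.0008],0],[[0,0,0],0],[[0,0,0],0]]}'
python3 -m crank '{"deltas":[[[0,0,0],0],[[0,0,0],0],[[0,0,0],0],[[0,0,0],0],[[0,0,0.02],0],[[0,0,0.04],0],[[0,0,0.05],0]]}' 0.042
python3 -m crank '{"deltas":[[[-0.009,-0.049,0],-5],[[-0.009,-0.049,0],0],[[-0.009,-0.049,0],0],[[-0.009,-0.049,0],0],[[-0.009,-0.049,0],0],[[-0.009,-0.049,0],0],[[-0.009,-0.049,0],0],[[-0.009,-0.049,0],0],[[-0.009,-0.049,0],0],[[-0.009,-0.049,0],0],[[0,0,0],0],[[0,0,0],0]]}' 0.064
python3 - <<'E'
from h import *
img,p=look('wrist',["terminal_yellow"])
patch(img,p,(200,150,310,250),(20,35),fp='terminal top',z=.01,smin=120,vmin=100)
s=r.get_state();print(s['position'],np.degrees(s['tool_rot']))
cv2.imwrite('pics/w6.png',img[:,:,::-1])
E
```

```text
time_s: 12.75
position: [0.5491, 0.0673, 0.017]
tool_rot: [3.141, 0.001, -3.14]
force: [-0.4, 1.0, 5.9]
finger_gap: 0.0195
finger_force: 59.7
time_s: 13.45
position: [0.5466, 0.0672, 0.1253]
tool_rot: [3.141, -0.005, -3.14]
force: [1.0, -0.0, -0.5]
finger_gap: 0.0418
finger_force: 0.0
time_s: 14.65
position: [0.4577, -0.4238, 0.1256]
tool_rot: [3.14, -0.001, 3.053]
force: [-1.2, 1.2, 0.3]
finger_gap: 0.0642
finger_force: 0.0
terminal_yellow 0.95 box [230 164  45  51] rgb [194 176  63] x,y mm,yaw,IoU [ 459.34 -422.93   83.92    0.95]
terminal top n 1737 centroid mm [ 458.8 -426.2] rect [ 459.6 -422.6] [41.9 46. ] ang of 1st side 83.7
[ 0.45840936 -0.42165604  0.1258991 ] [ 1.79919339e+02 -5.10776206e-02  1.75097616e+02]
```

View pics/w6.png

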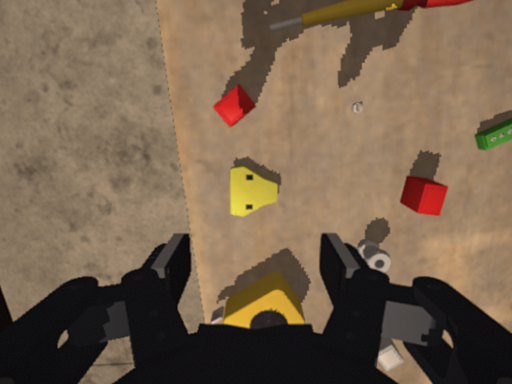

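The wedge is at (252,191) and measures 41.9x46 mm, as it should. Its narrow end is toward +y and the way down is clear. I'll lower with 50 mm opening and feel for the bench.

```bash
python3 -m crank '{"deltas":[[[0.001,-0.001,-0.03],-1.3],[[0,0,-0.03],0],[[0,0,-0.025],0],[[0,0,-0.018],0],[[0,0,0],0],[[0,0,0],0],[[0,0,0],0]]}' 0.052
python3 -c "
from h import *
s=r.get_state();print(s['position'],np.degrees(s['tool_rot']),s['force'])"
```

```text
time_s: 15.45
position: [0.4607, -0.4239, 0.0249]
tool_rot: [-3.14, 0.002, 3.034]
force: [-0.3, -0.1, -0.0]
finger_gap: 0.0519
finger_force: 0.0
[ 0.46067369 -0.42385523  0.02493194] [-1.79918251e+02  9.54415942e-02  1.73839255e+02] [-0.30752975 -0.071563   -0.01367258]
```

```bash
python3 -m crank '{"deltas":[[[-0.001,0.0011,-0.01],0],[[0,0,-0.01],0],[[0,0,-0.002],0],[[0,0,0],0],[[0,0,0],0]]}'
python3 -m crank '{"deltas":[[[0,0,-0.001],0],[[0,0,0],0],[[0,0,0],0]]}'
python3 -m crank '{"deltas":[[[0,0,-0.001],0],[[0,0,0],0],[[0,0,0],0]]}'
```

```text
time_s: 15.95
position: [0.4585, -0.4228, 0.0012]
tool_rot: [3.141, -0.0, 3.033]
force: [0.4, -0.4, -0.8]
finger_gap: 0.052
finger_force: 0.0
time_s: 16.25
position: [0.4587, -0.4229, 0.0005]
tool_rot: [-3.141, 0.0, 3.033]
force: [-0.4, 1.0, -0.1]
finger_gap: 0.0521
finger_force: 0.0
time_s: 16.55
position: [0.4586, -0.4227, -0.0007]
tool_rot: [3.141, -0.0, 3.033]
force: [-0.3, -0.6, 0.2]
finger_gap: 0.0522
finger_force: 0.0
```

No contact yet, so the tips do stand back when open. I go a little lower, then close.

```bash
python3 -m crank '{"deltas":[[[0,0,-0.001],0],[[0,0,0],0],[[0,0,0],0]]}'
python3 -m crank '{"deltas":[[[0,0,-0.001],0],[[0,0,0],0],[[0,0,0],0]]}'
python3 -m crank '{"deltas":[[[0,0,0],0],[[0,0,0],0],[[0,0,0],0],[[0,0,0],0]]}' 0.03
```

```text
time_s: 16.85
position: [0.4586, -0.4227, -0.0017]
tool_rot: [3.141, -0.0, 3.033]
force: [-0.9, 0.6, -0.7]
finger_gap: 0.052
finger_force: 0.0
time_s: 17.15
position: [0.4586, -0.4227, -0.0027]
tool_rot: [3.141, -0.0, 3.033]
force: [-0.4, 0.6, -0.1]
finger_gap: 0.0524
finger_force: 0.0
time_s: 17.55
position: [0.4592, -0.4234, -0.0013]
tool_rot: [-3.14, 0.002, 3.033]
force: [-0.4, 0.3, 6.4]
finger_gap: 0.0401
finger_force: 63.8
```

```bash
python3 -m crank '{"deltas":[[[0,0,0.02],0],[[0,0,0.045],0],[[0,0,0.045],6.2],[[-0.0008,0.049,0],0],[[-0.0008,0.049,0],0],[[-0.0008,0.049,0],0],[[-0.0008,0.049,0],0],[[-0.0008,0.049,0],0],[[-0.0008,0.049,0],0],[[-0.0008,0.049,0],0],[[-0.0008,0.049,0],0],[[-0.0008,0.049,0],0]]}'
python3 -m crank '{"deltas":[[[0,0.048,0],0],[[0,0,-0.04],0],[[0,0,-0.02],0],[[0,0,0],0],[[0,0,0],0],[[0,0,0],0]]}'
python3 - <<'E'
from h import *
img=r.camera('wrist');p=r.camera_params('wrist')
s=r.get_state();print(s['position'],np.degrees(s['tool_rot']))
cv2.imwrite('pics/w7.png',img[:,:,::-1])
E
```

```text
time_s: 18.75
position: [0.4511, 0.0201, 0.1077]
tool_rot: [-3.142, 0.001, 3.141]
force: [0.6, -0.2, 0.0]
finger_gap: 0.04
finger_force: 60.6
time_s: 19.35
position: [0.4526, 0.0659, 0.0485]
tool_rot: [3.142, 0.002, 3.14]
force: [0.5, -0.7, 0.2]
finger_gap: 0.0402
finger_force: 60.7
[0.45270865 0.06578786 0.04867615] [1.79998955e+02 1.46175831e-01 1.79912203e+02]
```

View pics/w7.png

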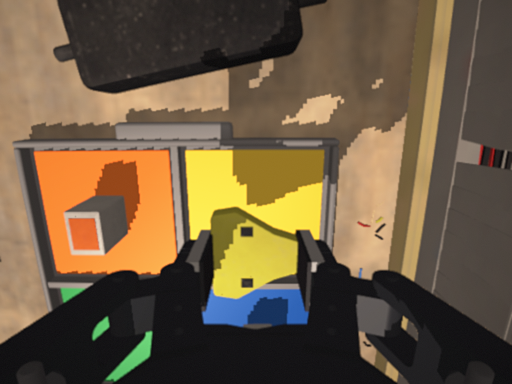

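The terminal is held flat at (250,253) above the yellow bay. Lowering.

```bash
python3 -m crank '{"deltas":[[[-0.0012,0.0007,-0.02],0],[[0,0,-0.014],0],[[0,0,-0.007],0],[[0,0,-0.002],0],[[0,0,0],0],[[0,0,0],0],[[0,0,0],0]]}'
```

```text
time_s: 20.1
position: [0.4508, 0.0669, 0.0049]
tool_rot: [3.142, 0.001, 3.141]
force: [-1.0, -0.3, 0.7]
finger_gap: 0.0401
finger_force: 60.7
```

```bash
python3 -m crank '{"deltas":[[[0,0,0],0],[[0,0,0],0],[[0,0,0],0],[[0,0,0.015],0],[[0,0,0.045],0],[[0,0,0.045],0]]}' 0.05
python3 -m crank '{"deltas":[[[-0.0043,-0.045,0],-7.8],[[-0.0043,-0.045,0],-7.8],[[-0.0043,-0.045,0],-7.8],[[-0.0043,-0.045,0],-7.8],[[-0.0043,-0.045,0],-7.8],[[-0.0043,-0.045,0],-7.8],[[0,0,0],-7.8],[[0,0,0],-7.8],[[0,0,0],-7.6],[[0,0,0],0],[[0,0,0],0],[[0,0,0],0]]}' 0.034
python3 - <<'E'
from h import *
img,p=look('wrist',["plug_green"])
patch(img,p,(180,120,330,260),(40,80),fp='plug',z=.008,smin=100,vmin=40)
s=r.get_state();print(s['position'],np.degrees(s['tool_rot']))
cv2.imwrite('pics/w8.png',img[:,:,::-1])
E
```

```text
time_s: 20.7
position: [0.4489, 0.067, 0.1097]
tool_rot: [3.141, -0.003, 3.141]
force: [1.6, 0.1, -0.1]
finger_gap: 0.05
finger_force: 0.0
time_s: 21.9
position: [0.4244, -0.2028, 0.1093]
tool_rot: [3.142, -0.0, 1.922]
force: [-0.6, 0.4, 0.1]
finger_gap: 0.0339
finger_force: 0.0
plug_green 0.74 box [247 169  20  51] rgb [ 98 149  66] x,y mm,yaw,IoU [ 425.78 -201.88   20.69    0.93]
plug n 773 centroid mm [ 425.9 -202. ] rect [ 425.8 -202.8] [14.5 42. ] ang of 1st side 20.5
[ 0.424437   -0.20283687  0.10932915] [1.79993516e+02 2.73200741e-03 1.10067082e+02]
```

View pics/w8.png

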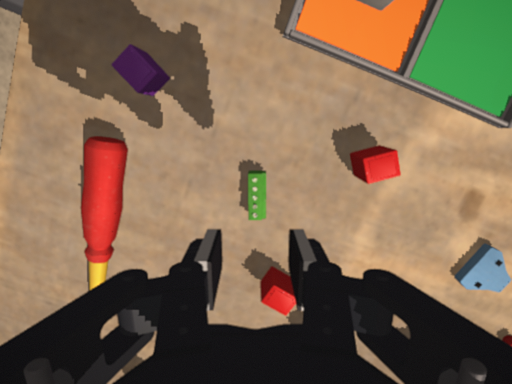

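The green plug with its white screws is at (257,195), between the finger lines and clear of everything. Going down.

```bash
python3 -m crank '{"deltas":[[[0.0014,0.0006,-0.035],0.5],[[0,0,-0.035],0],[[0,0,-0.025],0],[[0,0,-0.008],0],[[0,0,-0.003],0],[[0,0,0],0],[[0,0,0],0],[[0,0,0],0]]}'
```

```text
time_s: 22.8
position: [0.4267, -0.2031, 0.0045]
tool_rot: [3.14, 0.002, 1.928]
force: [0.5, 0.0, 0.0]
finger_gap: 0.0339
finger_force: 0.0
```

```bash
python3 -m crank '{"deltas":[[[-0.0005,0.0008,-0.0025],0],[[0,0,0],0],[[0,0,0],0]]}'
python3 -m crank '{"deltas":[[[0,0,0],0],[[0,0,0],0],[[0,0,0],0],[[0,0,0],0],[[0,0,0],0]]}' 0.004
```

```text
time_s: 23.1
position: [0.4252, -0.2016, 0.0009]
tool_rot: [3.141, 0.0, 1.928]
force: [0.1, 0.3, -0.1]
finger_gap: 0.0337
finger_force: 0.0
time_s: 23.6
position: [0.4253, -0.2017, 0.0011]
tool_rot: [3.141, 0.0, 1.928]
force: [-2.2, 1.0, 5.4]
finger_gap: 0.0135
finger_force: 60.5
```

```bash
python3 -m crank '{"deltas":[[[0,0,0.02],0],[[0,0,0.035],0],[[0,0,0.035],0],[[0.0244,0.0344,0],-4.1],[[0.0244,0.0344,0],-4.1],[[0.0244,0.0344,0],-4.1],[[0.0244,0.0344,0],-4.1],[[0.0244,0.0344,0],-4.1],[[0,0,-0.02],0],[[0,0,-0.01],0],[[0,0,0],0],[[0,0,0],0]]}'
python3 - <<'E'
from h import *
img=r.camera('wrist');p=r.camera_params('wrist')
s=r.get_state();print(s['position'],np.degrees(s['tool_rot']))
cv2.imwrite('pics/w9.png',img[:,:,::-1])
E
```

```text
time_s: 24.8
position: [0.5465, -0.0302, 0.0605]
tool_rot: [-3.14, -0.0, 1.569]
force: [-0.4, -0.1, 0.2]
finger_gap: 0.0132
finger_force: 59.6
[ 0.54697639 -0.03044324  0.06107475] [-1.79993448e+02 -3.99311523e-04  8.98867328e+01]
```

View pics/w9.png

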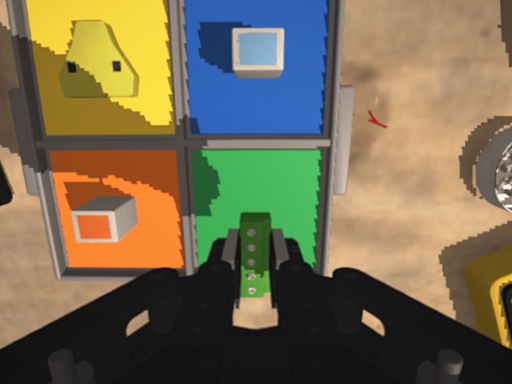

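All four parts show; the plug is held at (255,255) over the green bay. Lowering.

```bash
python3 -m crank '{"deltas":[[[0,0.0004,-0.025],0],[[0,0,-0.018],0],[[0,0,-0.007],0],[[0,0,-0.002],0],[[0,0,0],0],[[0,0,0],0],[[0,0,0],0]]}'
```

```text
time_s: 25.55
position: [0.5481, -0.0294, 0.0098]
tool_rot: [3.14, 0.0, 1.57]
force: [0.7, 0.2, -0.3]
finger_gap: 0.013
finger_force: 59.6
```

```bash
python3 -m crank '{"deltas":[[[-0.0005,0,-0.0023],0],[[0,0,0],0],[[0,0,0],0]]}'
python3 -m crank '{"deltas":[[[0,0,0],0],[[0,0,0],0],[[0,0,0],0],[[0,0,0.015],0],[[0,0,0.045],0],[[0,0,0.045],0],[[0,0,0.045],0],[[0,-0.03,0.04],0],[[0,-0.04,0],0],[[0,-0.04,0],0],[[0,0,0],0],[[0,0,0],0]]}' 0.035
python3 - <<'E'
from h import *
img,p=look('wrist',["bay_green","bay_blue","bay_yellow","bay_orange"])
t=r.camera('top');q=r.camera_params('top')
for n,i,pp in (('wrist',img,p),('top',t,q)):
  for nm,c,hu,z,s in (('orange relay',(.4505,-.0285,.038),(3,14),.038,100),('blue relay',(.547,.067,.038),(90,104),.038,60)):
    u=cv2.projectPoints(np.array([c]),pp['rvec'],pp['tvec'],pp['intrinsics'],pp['D'])[0].ravel();print(n,nm,u.round())
cv2.imwrite('pics/wf.png',img[:,:,::-1])
z=lambda x:cv2.resize(x,(400,400),interpolation=cv2.INTER_CUBIC)
cv2.imwrite('pics/tf.png',np.hstack([z(t[145:235,140:230,::-1]),z(t[110:260,220:370,::-1])]))
E
```

```text
time_s: 25.85
position: [0.5476, -0.0294, 0.0071]
tool_rot: [3.14, 0.0, 1.57]
force: [-0.2, 0.4, 4.5]
finger_gap: 0.0133
finger_force: 60.3
time_s: 27.05
position: [0.5463, -0.1399, 0.196]
tool_rot: [-3.141, -0.001, 1.568]
force: [-0.6, 1.0, 0.0]
finger_gap: 0.0352
finger_force: 0.0
bay_green 0.62 box [215  22  83  91] rgb [ 60 154  78] x,y mm,yaw,IoU [ 5.4725e+02 -2.8340e+01  3.0000e-02  9.0000e-01]
bay_blue 0.66 box [212   0  86  13] rgb [ 41  84 153] x,y mm,yaw,IoU [ 5.4731e+02  6.7110e+01 -1.1000e-01  9.9000e-01]
bay_yellow 0.63 box [119   0  81  16] rgb [232 191  56] x,y mm,yaw,IoU [451.16  68.12  -0.62   0.96]
bay_orange 0.83 box [120  22  89  95] rgb [217 110  42] x,y mm,yaw,IoU [ 4.512e+02 -2.882e+01 -2.800e-01  8.600e-01]
wrist orange relay [153.  66.]
wrist blue relay [256. -51.]
top orange relay [200. 205.]
top blue relay [164. 169.]
```

View pics/wf.png

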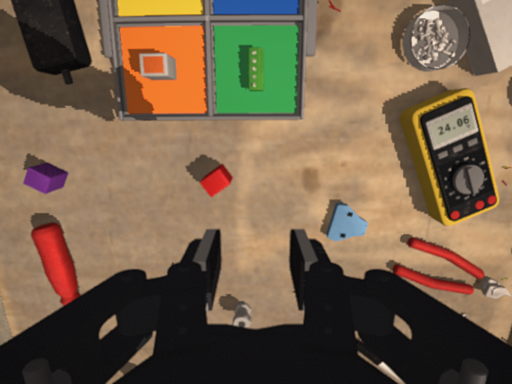

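View pics/tf.png

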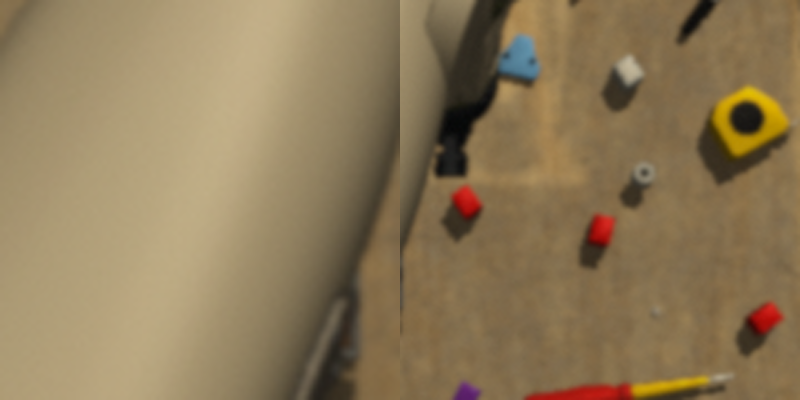

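The final view shows the orange relay (155,66) and green plug (257,68) in their bays, with the decoys and look-alikes unmoved. The arm hides the tray from the top camera, so I'll measure all four from above with the wrist.

```bash
python3 -m crank '{"deltas":[[[0,0.045,0.01],0],[[0,0.045,0.01],0],[[0,0.01,0],0],[[0,0,0],0],[[0,0,0],0],[[0,0,0],0]]}'
python3 - <<'E'
from h import *
img=r.camera('wrist');p=r.camera_params('wrist')
for t,b in (('relay_orange',(451.2,-29.3)),('relay_blue',(547.2,66.7)),('terminal_yellow',(451.2,66.7)),('plug_green',(547.2,-29.3))):
  for d in r.cut_out(t,'wrist')[:4]:
    m=d['region'].astype(bool); q=pose(m,t,p,.006)
    print(t,round(d['score'],2),d['box'],np.round(q,2),'off',np.round([q[0]-b[0],q[1]-b[1]],1))
cv2.imwrite('pics/wg.png',img[:,:,::-1])
E
```

```text
time_s: 27.95
position: [0.5467, -0.0401, 0.2161]
tool_rot: [-3.141, 0.0, 1.569]
force: [1.4, 0.9, 0.2]
finger_gap: 0.0348
finger_force: 0.0
relay_blue 0.71 [50.8, 233.9, 37.4, 33.7] [ 316.58 -137.14   59.86    0.94] off [-230.6 -203.8]
relay_blue 0.61 [241.0, 59.8, 28.3, 25.7] [546.72  67.93  90.4    0.93] off [-0.5  1.2]
relay_blue 0.55 [221.2, 238.8, 15.2, 31.5] [ 5.1060e+02 -1.3703e+02  1.6524e+02  4.9000e-01] off [ -36.6 -203.7]
terminal_yellow 0.59 [149.3, 52.6, 38.6, 40.5] [452.02  68.45  89.39   0.94] off [0.8 1.7]
plug_green 0.86 [251.6, 146.1, 9.7, 36.3] [ 5.4659e+02 -3.0300e+01 -4.6000e-01  9.4000e-01] off [-0.6 -1. ]
```

View pics/wg.png

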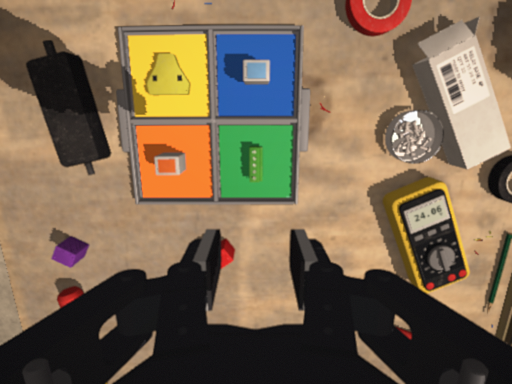

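All four parts sit in the middle of their bays: yellow terminal (167,75), blue relay (256,70), orange relay (168,163) and green plug (255,163). Blue relay, terminal and plug are within about 2 mm of centre; the orange relay measured 1.5–2 mm off earlier. Handing in.

```bash
python3 -c "
from workcell import r
print(r.hand_in())"
```

```text
the job is handed in; nothing more can be done
None
```

The kit tray is packed and handed in: all four parts are in their bays, each about 2 mm or less from centre by camera, the white relay and blue terminal were not moved, and it took about 28 s of the 96 s allowed.

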